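# Roll the fired tube to the line under a wooden float

## Task

Roll the fired clay tube into the other half of the plywood board: take the wooden float by its handle, lay its flat underside on top of the tube and, pressing lightly, roll the tube along the board, over the low rounded sill in its middle, until it stops on the dark line inlaid beyond. Then lift the float straight off so that the tube stays on the line, and lay the float flat on the bench, clear of the board. The tube is brittle: press gently, never touch it with the fingers, and leave everything else on the bench where it is.

Things in the scene. Friction and masses are not known exactly. Their poses are not given: they have to be found in the camera images.
- board: Fixed plywood board on the bench, 320 mm long (its own x), 160 mm wide (y), 18 mm thick. Origin: centre of its underside; z up. A low smooth rounded wooden sill, up to 85 mm wide, crosses its middle (within 4 mm); it stands 3 to 6 mm proud, differently each time and not in the readings. Under a plate pressed on it with 3 N or more the tube rolls without slipping, half as far as the plate.
- mark: Thin dark wooden line inlaid flush across the board, 6 mm wide (its own x) and 158 mm long (its own y). Origin: centre of the line at the board's top surface. It is fixed to the board; its x is the board's x.
- tube: Loose brittle fired-clay tube, 40 mm in diameter, 120 mm long, 0.11 to 0.23 kg, lying across the board, free to roll. Origin: its centre, 20 mm above the board's top; its top is 58 mm above the bench. Its own y is the tube's axis; x and z turn as it rolls. It cracks if the float presses on it with more than 15 N; the knock of a touch counts, so come down on it at under 10 mm/s and keep to about 3 to 10 N, following the sill by force.
- float_grip (a point): Handle of the wooden hand float, which lies flat on the bench, loose, 0.22 kg: a plate 190 mm long (its own x), 90 mm wide (y), 12 mm thick, with an upright block handle across its middle, 28 mm thick (x), 80 mm wide (y), up to 60 mm above the underside. Point: on the handle's centre line, 40 mm above the underside, 28 mm above the plate's top. z up. Grip across the 28 mm.
- float_face (a point): Centre of the flat underside of the float, 40 mm below float_grip; axes as float_grip; at height 0 when the float lies on the bench.
- bowl: Bystander: terracotta bowl, 110 mm across, 50 mm high. Origin: centre of its underside.
- mug: Bystander: white mug, 80 mm across, 85 mm high. Origin: centre of its underside.
- vase: Bystander: small terracotta vase, 84 mm across, 110 mm high. Origin: centre of its underside.
- prop: Bystander: plaster-coloured kiln post, an upright cylinder 44 mm across, 80 mm high. Origin: centre of its underside.
- spatula: Bystander: spatula, 180 mm long, lying on the robot's side of the bench. Origin: on the bench under it, near its middle; its x runs along it.
- brush: Bystander: brush, 170 mm long, lying on the robot's side of the bench. Origin: on the bench under it, near its middle; its x runs along it.
- cup: Bystander: plaster-coloured cup, 72 mm across, 70 mm high. Origin: centre of its underside.
There are look-alikes about, which are no part of the job. Of the things that look like the part that bears float_grip, take the one that is farthest from the robot's base at the start.

How it is judged:
By the outcome, as a careful person would: the job done as asked, in the order asked, and still so for the second after the job is handed in, with the robot touching nothing.
It also fails if it takes over 72 s, if anything falls off the work surface, if the arm or the gripper's body presses on something with over 40 N, if the wrist force passes 120 N, or if a joint passes its speed limit or range.

## Robot

A 6-joint arm with a two-finger parallel gripper is mounted at the origin on the work surface. World frame = base frame: x ahead of the robot, y to its left, z up, the work surface at z = 0. Lengths are in m, angles in rad, forces in N, time in s.
With the tool pointing down it reaches from about 0.25 to 0.725 m from the base axis. Payload 4 kg.
Tool frame: the origin (TCP) lies at the very end of the fingers, on their centre line; the grasp point (between the pads) lies 19 mm behind it (bot.pinch_z is the distance from the TCP to the grasp point, in m); z points along the fingers, x is the direction in which the jaws open and shut, and the axes are right-handed (so a half turn about z gives the same grasp; the last joint's range is limited). The gripper opens to 85 mm and grips with 20 to 120 N. Pads are 22 mm wide; open, the fingers measure 114 mm over their backs; the gripper's body (76 mm by 85 mm) begins 54 mm behind the grasp point. The pads swing forward as they close: fully open they stand 13 mm farther back than shut.
Start: joints at [-1.185, 0.241, 0.005, 1.335, 0, 1.571], TCP at [0.188, -0.463, 0.231] pointing down, gripper open.
Joint ranges: [-2.72, 2.72], [-1.05, 1.87], [-1.09, 1.28], [-1.99, 2.15], [-1.42, 1.44], [-3.14, 3.14]. Speed limits (rad/s): [2.79, 2.79, 3.14, 3.14, 3.14, 3.14].

## Interface

Orientations are given as a unit quaternion [x, y, z, w].
In Python, from workcell import bot gives the robot as it stands. The module is installed in compiled form; this text tells all that it offers.
- The arm moves only by the shell command python3 -m inch 'ROWS'. ROWS is JSON, a list of rows, each a list of 7 numbers: the shift along the tool's x, y, z scaled (see below), then the turn, a rotation vector about the tool's x, y, z scaled (see below), then the gripper command: -1 is fully open, 1 is shut, values between are in proportion. In form: [[x, y, z, wx, wy, wz, gripper], ...]. A call has exactly 8 rows; each row shifts and turns the commanded pose from where the row before left it, along the tool's axes as they then stand; what a row does not reach is not made up. The controller multiplies each number of a shift by 2.5 cm and each number of a turn by 180 degrees. A row lasts 1/10 s, in which the tool goes at most 50 mm and 8.59 degrees, less where a joint would pass 70% of its speed; a pose out of reach is approached as far as the arm can. A call with a number of a shift or a turn outside -1 to 1 is refused whole. A call with a gripper value outside its range is refused whole. The fingers move at their own pace and stop on an object; the grip force is fixed at half the most. Time passes only in rows, so rows that do not move let the fingers close, or fill a call up. It gives the time, the measured TCP pose, the force and the opening at its end, in the units of the state.
- bot.get_obs(): the state, without advancing time (a new reading comes with each control period).
- bot.camera(name): name is "side" or "top" or "wrist"; returns (picture, depth): 400x640x3 uint8, blue, green, red; 400x640 float32, m along the optical axis (not along the pixel's ray), 0 where there is no reading.
- bot.get_calibration(name): a dict with "vfov" (degrees; the focal length in pixels is half the picture's height over the tangent of half this angle, whatever the lens; pixels are square), "cx", "cy" (the principal point, pixels), "dist_coeffs" ([k1, k2, p1, p2, k3] as OpenCV has them; the pictures are not rectified), "R" (3x3) and "t" (3): a world point X has camera coordinates R X + t. Camera axes: x right, y down, z forward; pixel columns grow to the right and rows downward; lengths in m; the calibration is good to about 2 mm. A picture is of the moment at which its call begins: read the wrist's pose just before it. get_calibration takes no time and is no camera call; for the wrist camera it gives the pose at the moment of the call.
- bot.job_done(): hands the job in, once; it reports no verdict.
The state is a dict: "clock": time; "joint_pos": joint angles; "joint_vel": joint speeds; "tau": joint torques, N m; "eef_pos": TCP position; "tool_rot": TCP orientation; "ft_force": force on the tool from outside, world axes, zero at the start; "ft_torque": the same for the moment, N m; "grip_width": finger opening in m.
Only numpy, scipy, OpenCV 4.12 (cv2) and the standard library are available. Lean on these libraries where they do the work, as an engineer would, in place of code of your own. Each camera call takes 0.05 s, during which the arm holds its last target.

## Working session

There is one attempt and no reset: what is moved stays moved. The work goes in short steps, Python scripts to look and compute and a shell command to move; the robot and the scene stay as the last step left them, time stands still between calls to the robot, and variables do not carry over. Pictures are saved under pics/ and viewed, and the job is handed in when it is done.

```bash
mkdir -p pics; ls; cat > h.py <<'E'
import numpy as np, cv2
from workcell import bot
def snap(n,f):
    c=bot.get_calibration(n); p,d=bot.camera(n); cv2.imwrite(f'pics/{f}.png',p); np.savez(f'pics/{f}.npz',p=p,d=d,R=c['R'],t=c['t'],v=c['vfov'],c=[c['cx'],c['cy']],k=c['dist_coeffs'])
class V:
    def __init__(s,f):
        z=np.load(f'pics/{f}.npz'); s.p=z['p'];s.d=z['d'];s.R=z['R'];s.t=z['t'];F=200/np.tan(np.radians(float(z['v']))/2)
        s.K=np.array([[F,0,z['c'][0]],[0,F,z['c'][1]],[0,0,1]]);s.k=z['k']
    def rays(s,uv):
        n=cv2.undistortPoints(np.float64(uv).reshape(-1,1,2),s.K,s.k)[:,0]
        return np.c_[n,np.ones(len(n))]
    def onz(s,uv,z):
        r=s.rays(uv)@s.R; o=-s.R.T@s.t
        return o+r*((z-o[2])/r[:,2])[:,None]
    def dep(s,uv):
        uv=np.array(uv).reshape(-1,2); r=s.rays(uv); D=s.d[uv[:,1].astype(int),uv[:,0].astype(int)]
        return (r*D[:,None]-s.t)@s.R
    def proj(s,X):
        return cv2.projectPoints(np.float64(X).reshape(-1,1,3),cv2.Rodrigues(s.R)[0],s.t,s.K,s.k)[0][:,0]
E
python3 - <<'E'
from h import *
o=bot.get_obs()
for k in o: print(k,np.round(o[k],4))
snap('top','top0');snap('side','side0')
for n in('top','side'):
    v=V(n+'0');print(n,-v.R.T@v.t,v.K,v.k)
E
```

```text
pics
clock 0.0
joint_pos [-1.185   0.2414  0.0037  1.3352  0.      1.5708]
joint_vel [-0.0002 -0.0016  0.0009  0.0006  0.0023 -0.0006]
tau [-5.00000e-04 -3.72315e+01  2.52411e+01  1.72000e-02  1.00000e-04
 -0.00000e+00]
eef_pos [ 0.1879 -0.4627  0.2304]
tool_rot [ 8.295e-01 -5.584e-01 -9.000e-04 -6.000e-04]
ft_force [ 0.2566 -0.4554 -0.1366]
ft_torque [ 0.0071 -0.0482  0.0453]
grip_width 0.0858
top [0.25485959 0.01283413 1.33119377] [[482.34367889   0.         313.96305646]
 [  0.         482.34367889 202.61726468]
 [  0.           0.           1.        ]] [0.01360506 0.         0.         0.         0.        ]
side [0.29754826 0.77046735 0.64808612] [[369.79126406   0.         323.45302615]
 [  0.         369.79126406 200.32600105]
 [  0.           0.           1.        ]] [-0.06336177  0.          0.          0.          0.        ]
```

View pics/top0.png

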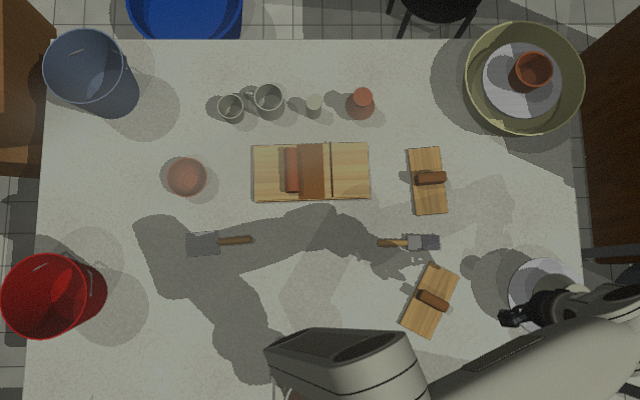

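View pics/side0.png

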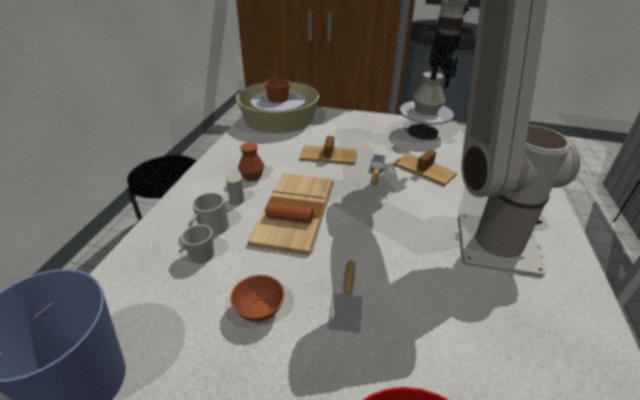

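The top view shows the board at (311,171), with the tube at (291,170), the sill at x 299–325 and the mark at (331,170). The far float is at (427,180) with its handle at (431,178), and the nearer look-alike is at (430,300). Next I'll measure these.

```bash
python3 - <<'E'
from h import *
v=V('top0')
img=cv2.resize(v.p[130:225,240:460],None,fx=3.6,fy=3.6,interpolation=cv2.INTER_CUBIC);cv2.imwrite('pics/c0.png',img)
hsv=cv2.cvtColor(v.p,cv2.COLOR_BGR2HSV)
m=(hsv[...,1]>70)&(hsv[...,0]<30)
m=m.astype(np.uint8)
for nm,(x0,y0,x1,y1),z in(('board',(243,135,380,210),.018),('float',(395,135,460,225),.012)):
    mm=np.zeros_like(m);mm[y0:y1,x0:x1]=m[y0:y1,x0:x1]
    c=max(cv2.findContours(mm,0,cv2.CHAIN_APPROX_NONE)[0],key=cv2.contourArea)[:,0]
    P=v.onz(c,z)[:,:2]
    r=cv2.minAreaRect(np.float32(P*1000));print(nm,r); print(cv2.minAreaRect(c.astype(np.float32)))
for x,y in [(291,170),(310,172),(331,170),(350,170),(431,178),(420,200),(300,220)]: print(x,y,v.dep((x,y)),hsv[y,x])
print(v.onz([(331,143),(331,198)],.018))
E
```

```text
board ((545.8086547851562, -3.529998779296875), (160.91908264160156, 318.8915710449219), 1.6682887077331543)
((310.7523498535156, 171.81887817382812), (56.55259323120117, 115.37969970703125), 88.02507019042969)
float ((521.2882080078125, -332.8155822753906), (189.57778930664062, 99.2994155883789), 5.098221302032471)
((428.66326904296875, 180.3604278564453), (67.19790649414062, 35.227272033691406), 83.1572265625)
291 170 [[0.54122705 0.05063295 0.05893889]] [ 10 122 125]
310 172 [[ 0.54312482 -0.0009022   0.02426586]] [ 14 136 111]
331 170 [[ 0.54967203 -0.05945704  0.01910644]] [ 12 116  66]
350 170 [[ 0.54944367 -0.1124299   0.01899243]] [ 24  87 153]
431 178 [[ 0.51768826 -0.32762051  0.05705178]] [ 14 141 105]
420 200 [[ 0.46440106 -0.30555323  0.01449456]] [ 19 113 135]
300 220 [[ 0.41251664  0.02760308 -0.00077178]] [ 30  24 106]
[[ 0.62750142 -0.06059225  0.018     ]
 [ 0.47086653 -0.05841911  0.018     ]]
```

View pics/c0.png

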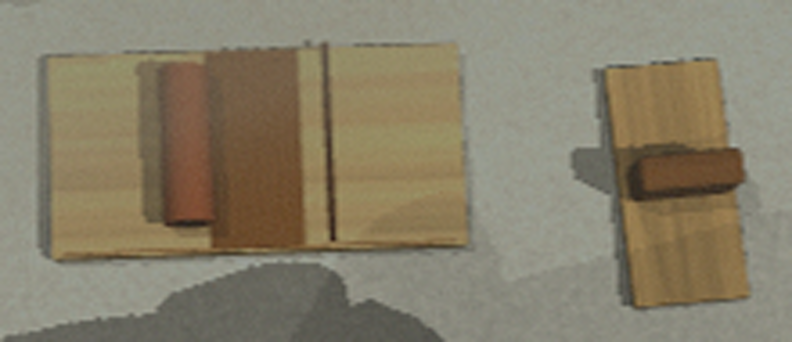

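```bash
python3 -m inch '[[0,-1,0,0,0,0,-1],[0,-1,0,0,0,0,-1],[0,-1,0,0,0,0,-1],[0,-1,0,0,0,0,-1],[0,-1,0,0,0,0,-1],[0,-1,0,0,0,0,-1],[0,-1,0,0,0,0,-1],[0,-1,0,0,0,0,-1]]'
```

```text
clock: 0.9
eef_pos: [0.3741, -0.3872, 0.2307]
tool_rot: [0.83, -0.558, -0.001, -0.0]
ft_force: [-0.0, 0.1, -0.5]
grip_width: 0.0856
```

```bash
python3 -m inch '[[0,-1,0,0,0,-0.047,-1],[-0.2,-1,0,0,0,-0.047,-1],[-0.3,-0.9,0,0,0,-0.047,-1],[-0.4,-0.8,0,0,0,-0.047,-1],[0.3,-0.2,0,0,0,-0.047,-1],[0,0,0,0,0,-0.047,-1],[0,0,0,0,0,-0.047,-1],[0,0,0,0,0,-0.047,-1]]'; python3 -c "
from h import *
print(bot.get_obs()['joint_pos']);snap('wrist','w0')"
```

```text
clock: 1.7
eef_pos: [0.4433, -0.3197, 0.2306]
tool_rot: [1.0, 0.001, -0.001, -0.0]
ft_force: [0.3, -0.6, 0.5]
grip_width: 0.0855
[-6.24769022e-01  3.35056907e-01  1.32182366e-01  1.36936601e+00
 -2.32961068e-05  9.43262106e-01]
```

View pics/w0.png

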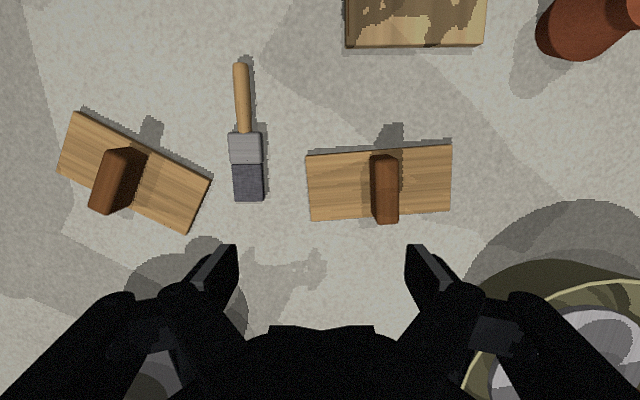

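The wrist view shows the far float, with its plate at x 306–452, y 145–221 and its handle at (384,190). The near look-alike is at left.

```bash
python3 - <<'E'
from h import *
v=V('w0')
hsv=cv2.cvtColor(v.p,cv2.COLOR_BGR2HSV)
ys,xs=np.mgrid[125:240,290:470]; uv=np.c_[xs.ravel(),ys.ravel()]
X=v.dep(uv); H=hsv[uv[:,1],uv[:,0]]
bz=np.median(X[np.abs(X[:,2])<.006,2]);print('bench z',bz)
pl=(X[:,2]>.008)&(X[:,2]<.017)&(H[:,1]>60); r=cv2.minAreaRect(np.float32(X[pl,:2]*1000));print('plate',np.median(X[pl,2]),r)
hd=(X[:,2]>.052)&(X[:,2]<.068); r=cv2.minAreaRect(np.float32(X[hd,:2]*1000));print('handle',np.median(X[hd,2]),r,X[hd].mean(0))
m=np.zeros(v.p.shape[:2],np.uint8);m[uv[pl|(X[:,2]>.02),1],uv[pl|(X[:,2]>.02),0]]=1
C=v.onz([(306,156),(451,145),(452,209),(312,221)],.012);print(C,C.mean(0))
E
```

```text
bench z -0.0011543665711399795
plate 0.01083186651961918 ((519.2899780273438, -330.44012451171875), (189.07138061523438, 89.93758392333984), 4.909342288970947)
handle 0.05850104139322687 ((518.545654296875, -330.5289306640625), (28.651010513305664, 79.60022735595703), 4.453027248382568) [ 0.517741   -0.32841066  0.05818551]
[[ 0.42321613 -0.2941796   0.012     ]
 [ 0.60747627 -0.27936562  0.012     ]
 [ 0.61951181 -0.36452332  0.012     ]
 [ 0.43035842 -0.38217936  0.012     ]] [ 0.52014066 -0.33006197  0.012     ]
```

```bash
python3 -m inch '[[0,0,0,0,0,-0.0267,-1],[1,0.3,0,0,0,0,-1],[1,0.385,0,0,0,0,-1],[0.98,0,0.38,0,0,0,-1],[0,0,1,0,0,0,-1],[0,0,1,0,0,0,-1],[0,0,1,0,0,0,-1],[0,0,1,0,0,0,-1]]'; python3 -m inch '[[0,0,1,0,0,0,-1],[0,0,1,0,0,0,-1],[0,0,1,0,0,0,-1],[0,0,0.6,0,0,0,-1],[0,0,0.4,0,0,0,-1],[0,0,0,0,0,0,-1],[0,0,0,0,0,0,1],[0,0,0,0,0,0,1]]'
```

```text
clock: 2.55
eef_pos: [0.5188, -0.331, 0.1202]
tool_rot: [0.999, 0.039, -0.0, -0.0]
ft_force: [0.9, -0.7, 0.1]
grip_width: 0.0855
clock: 3.35
eef_pos: [0.52, -0.3318, 0.023]
tool_rot: [0.999, 0.04, 0.001, 0.001]
ft_force: [0.5, -0.1, 0.4]
grip_width: 0.0591
```

```bash
python3 -m inch '[[0,0,0,0,0,0,1],[0,0,0,0,0,0,1],[0,0,0,0,0,0,1],[0,0,0,0,0,0,1],[0,0,0,0,0,0,1],[0,0,0,0,0,0,1],[0,0,0,0,0,0,1],[0,0,0,0,0,0,1]]'; python3 -c "
from h import *
o=bot.get_obs();print(o['eef_pos'],o['ft_force'],o['ft_torque'],o['joint_pos'])"
```

```text
clock: 4.15
eef_pos: [0.5199, -0.3316, 0.0228]
tool_rot: [0.999, 0.04, 0.001, 0.001]
ft_force: [-0.1, 0.0, 5.6]
grip_width: 0.0273
[ 0.51987917 -0.33164435  0.02284803] [-0.09391277  0.01130802  5.59851066] [ 0.10702755  0.04458941 -0.01483645] [-5.67882669e-01  6.22874512e-01  2.52689431e-02  9.71189077e-01
  8.60068699e-05  9.22790057e-01]
```

```bash
python3 -m inch '[[0,0,-0.3,0,0,0,1],[0,0,-0.7,0,0,0,1],[0,0,-1,0,0,0,1],[0,0,-1,0,0,0,1],[0,0,-1,0,0,0,1],[0,0,-1,0,0,0,1],[0,-0.8,-0.8,0,0,0,1],[0,-0.8,0,0,0,0,1]]';python3 -m inch '[[0,-1,0,0,0,0,1],[0,-1,0,0,0,0,1],[0,-1,0,0,0,0,1],[0,-1,0,0,0,0,1],[0,-1,0,0,0,0,1],[0,-0.5,0,0,0,0,1],[0,0,0,0,0,0,1],[0,0,0,0,0,0,1]]'; python3 -c "
from h import *
o=bot.get_obs();print(o['eef_pos'],o['ft_force'],o['ft_torque']);snap('wrist','w1')"
```

```text
clock: 4.95
eef_pos: [0.517, -0.2921, 0.1698]
tool_rot: [0.999, 0.039, 0.002, 0.001]
ft_force: [0.0, 0.3, -3.4]
grip_width: 0.027
clock: 5.75
eef_pos: [0.505, -0.1548, 0.1667]
tool_rot: [0.999, 0.04, -0.0, 0.0]
ft_force: [-0.0, -1.2, -1.8]
grip_width: 0.0278
[ 0.50498371 -0.15480602  0.16671464] [-0.04579763 -1.20287848 -1.81920331] [-0.02666708  0.02856741  0.03067622]
```

View pics/w1.png

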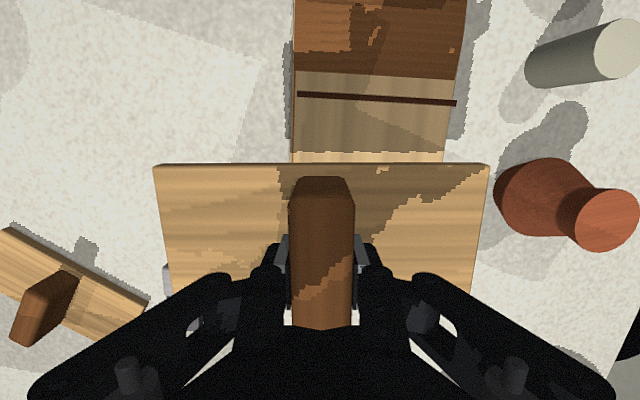

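```bash
python3 - <<'E'
from h import *
v=V('w1')
g=cv2.cvtColor(v.p,cv2.COLOR_BGR2GRAY).astype(float)
pts=[]
for x in range(302,452,3):
    col=g[88:110,x]; i=np.argmin(col); w=np.clip(np.median(col)-15-col,0,None); w[np.abs(np.arange(22)-i)>4]=0
    if w.sum()>0: pts.append((x,88+(w*np.arange(22)).sum()/w.sum()))
pts=np.array(pts);P=v.onz(pts,.018)
f=np.polyfit(P[:,0],P[:,1],1);print('mark y=',f,'at .546:',np.polyval(f,.546),'ang',np.degrees(np.arctan(f[0])),'res',np.std(P[:,1]-np.polyval(f,P[:,0])))
for q in((297,94),(456,103)):print(v.onz([q],.018))
# board side edges at several rows
hsv=cv2.cvtColor(v.p,cv2.COLOR_BGR2HSV)
D=v.dep([(370,120),(370,140),(370,60),(370,30),(370,10),(330,5),(330,40)]);print(D)
# plate tilt
ys,xs=np.mgrid[175:270:4,170:280:4];uv=np.c_[xs.ravel(),ys.ravel()];uv2=uv.copy();uv2[:,0]+=195
U=np.r_[uv,uv2];X=v.dep(U);ok=(X[:,2]<.17)&(X[:,2]>.14)
A=np.c_[X[:,:2]-[.505,-.155],np.ones(len(X))]
for _ in range(4):
    c=np.linalg.lstsq(A[ok],X[ok,2],rcond=None)[0];ok=np.abs(A@c-X[:,2])<.003
print('plate z',c,ok.sum())
E
```

```text
mark y= [ 0.03095906 -0.0772759 ] at .546: -0.0603722594746756 ang 1.7732569226670525 res 0.0002446593519162614
[[ 0.47353821 -0.06299614  0.018     ]]
[[ 0.63032739 -0.05820169  0.018     ]]
[[ 0.54780062 -0.08156616  0.0160929 ]
 [ 0.55023902 -0.10115737  0.01617857]
 [ 0.54038933 -0.02733027  0.02030083]
 [ 0.53732535 -0.00189582  0.02011663]
 [ 0.53536616  0.01450575  0.02001036]
 [ 0.49885873  0.01520441  0.02088619]
 [ 0.50137556 -0.01352807  0.02094064]]
plate z [-0.00243702  0.00052037  0.15480767] 1284
```

```bash
python3 - <<'E'
from h import *
v=V('top0')
ys,xs=np.mgrid[135:210,270:310];uv=np.c_[xs.ravel(),ys.ravel()];X=v.dep(uv)
ok=(X[:,2]>.04)&(X[:,2]<.07);P=X[ok];r=cv2.minAreaRect(np.float32(P[:,:2]*1000));print(r,P[:,2].max())
# circle fit: points y',z about axis, radius .02
from scipy.optimize import least_squares
f=lambda q:np.hypot((P[:,1]-q[0]-q[1]*(P[:,0]-.545))*np.cos(q[1]),P[:,2]-q[2])-.02
s=least_squares(f,[.05,0,.039],loss='soft_l1',f_scale=.002);print(s.x,np.std(s.fun))
# colour edges
hsv=cv2.cvtColor(v.p,cv2.COLOR_BGR2HSV)
# profile of sill with depth along board
for y in range(150,195,8): print([round(float(z)*1000,1) for z in v.dep([(x,y) for x in range(296,332,3)])[:,2]])
D=v.dep([(x,y) for x in range(300,330) for y in range(148,195)])[:,:].reshape(30,47,3).mean(1)
for d in D: print(np.round(d[1:]*1000,1),end=' ')
v=V('w1');print()
for y in range(0,90,6):
  d=v.dep([(x,y) for x in range(305,440)]).mean(0);print(np.round(d[1:]*1000,1),end=' ')
# side view for tube ends
s=V('side0')
E
```

```text
((545.658447265625, 51.487548828125), (121.14392852783203, 39.570953369140625), 2.338435411453247) 0.06613859545302425
[0.05127721 0.03611375 0.03833246] 0.002362192629442645
[48.0, 25.9, 22.8, 18.4, 20.1, 26.6, 19.5, 24.2, 24.1, 18.9, 21.7, 16.0]
[52.6, 20.1, 24.9, 23.6, 18.6, 19.5, 16.1, 28.5, 23.4, 18.2, 15.0, 19.4]
[49.8, 24.0, 22.5, 26.1, 21.9, 28.0, 21.8, 20.3, 20.3, 23.9, 18.4, 17.9]
[52.0, 20.2, 22.3, 18.0, 25.3, 22.6, 23.6, 19.2, 23.4, 17.1, 14.3, 18.4]
[52.3, 17.3, 20.8, 23.7, 20.6, 20.1, 25.6, 21.9, 20.7, 13.0, 16.0, 18.4]
[54.2, 37.0, 22.1, 20.8, 18.0, 16.6, 20.7, 22.1, 19.1, 18.1, 15.1, 21.4]
[26.8 19.8] [24.  21.3] [21.2 21.1] [18.5 21. ] [15.7 22.2] [12.9 49.7] [10.2 22.7] [ 7.4 22.4] [ 4.6 22. ] [ 1.8 22.6] [-0.9 22.4] [-3.7 23.1] [-6.5 22.8] [-9.3 22.7] [-12.  22.] [-14.8  22. ] [-17.6  22.2] [-20.4  21.4] [-23.2  21.1] [-25.1  48.7] [-28.8  20.2] [-31.6  19.3] [-34.4  18.1] [-37.2  18.4] [-40.   18.2] [-41.5  46.6] [-45.5  18.2] [-48.3  18.3] [-49.7  46.1] [-53.9  18.7] 
[22.3 21.4] [17.9 20.3] [11.4 25. ] [ 7.2 23.3] [ 2.2 23.7] [-2.1 21.7] [-8.8 28. ] [-12.6  23.5] [-17.5  23.1] [-22.   20.4] [-27.4  21.7] [-32.4  20.9] [-37.1  17.6] [-42.4  17. ] [-47.8  17.1]
```

```bash
python3 -m inch '[[0,0,0,0,0,-0.047,1],[0,0,0,0,0,-0.047,1],[0,0,0,0,0,-0.047,1],[0,0,0,0,0,-0.047,1],[0,0,0,0,0,-0.047,1],[0,0,0,0,0,-0.047,1],[0,0,0,0,0,-0.047,1],[0,0,0,0,0,-0.047,1]]';python3 -m inch '[[0,0,0,0,0,-0.047,1],[0,0,0,0,0,-0.047,1],[0.5,0,0,0,0,-0.015,1],[1,0,0,0,0,0,1],[1,0,0,0,0,0,1],[1,0,0,0,0,0,1],[1,0,0,0,0,0,1],[0.5,0,0,0,0,0,1]]'; python3 -c "
from h import *
from scipy.spatial.transform import Rotation as R
o=bot.get_obs();print(o['eef_pos'],o['ft_force'],o['ft_torque'],o['joint_pos']);print(R.from_quat(o['tool_rot']).as_matrix())"
```

```text
clock: 6.6
eef_pos: [0.505, -0.1558, 0.1667]
tool_rot: [0.806, 0.591, -0.0, 0.0]
ft_force: [0.3, 0.4, -2.5]
grip_width: 0.0273
clock: 7.4
eef_pos: [0.5012, -0.0277, 0.1668]
tool_rot: [0.695, 0.719, 0.0, -0.0]
ft_force: [0.3, 0.6, -1.9]
grip_width: 0.0272
[ 0.50122786 -0.02766183  0.16678781] [ 0.31783161  0.59937174 -1.92721217] [-0.02597791 -0.03983686  0.024234  ] [-5.54421983e-02  2.82601583e-01 -1.11066678e-01  1.17737089e+00
  5.12721300e-04 -8.84421668e-02]
[[-3.29938602e-02  9.99455531e-01 -2.14043127e-04]
 [ 9.99455413e-01  3.29939688e-02  5.25389495e-04]
 [ 5.32165569e-04 -1.96591934e-04 -9.99999839e-01]]
```

```bash
python3 -m inch '[[1,0.4,0,0,0,0,1],[1,0.4,0,0,0,0,1],[1,0.4,0,0,0,0,1],[1,0.4,0,0,0,0,1],[1,0.29,0,0,0,0,1],[0.33,0,0.5,0,0,0,1],[0,0,1,0,0,0,1],[0,0,0.7,0,0,0,1]]';python3 -m inch '[[0,0,0.5,0,0,0,1],[0,0,0.2,0,0,0,1],[0,0,0.1,0,0,0,1],[0,0,0,0,0,0,1],[0,0,0,0,0,0,1],[0,0,0,0,0,0,1],[0,0,0,0,0,0,1],[0,0,0,0,0,0,1]]'; python3 -c "
from h import *
o=bot.get_obs();print(o['eef_pos'],o['ft_force'],o['ft_torque']);snap('wrist','w2');snap('side','s2')"
```

```text
clock: 8.2
eef_pos: [0.5432, 0.105, 0.1098]
tool_rot: [0.696, 0.718, -0.001, -0.0]
ft_force: [-0.7, -0.8, -1.8]
grip_width: 0.0275
clock: 9.0
eef_pos: [0.5445, 0.1054, 0.0922]
tool_rot: [0.695, 0.719, 0.0, 0.0]
ft_force: [0.7, 0.2, -2.0]
grip_width: 0.0276
[0.54447109 0.10542678 0.09221749] [ 0.68360622  0.15080785 -2.02966578] [-0.03435904  0.00746266 -0.01938833]
```

View pics/w2.png

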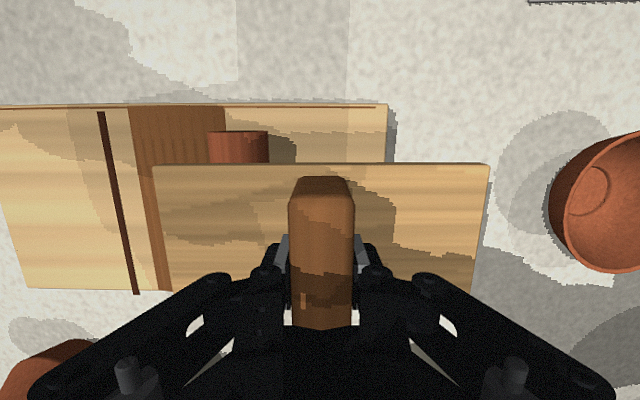

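View pics/s2.png

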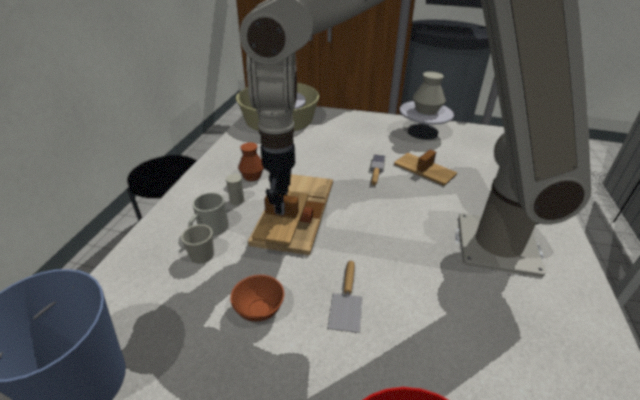

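The wrist view shows the tube's near end at x 208–269, y 131–163, just left of the handle and under the plate. The mark runs from (101,112) to (136,294), so I can track both while rolling. Next is a slow descent.

```bash
python3 -m inch '[[0,0,0.04,0,0,0,1],[0,0,0.04,0,0,0,1],[0,0,0.04,0,0,0,1],[0,0,0.04,0,0,0,1],[0,0,0.04,0,0,0,1],[0,0,0.04,0,0,0,1],[0,0,0.04,0,0,0,1],[0,0,0.03,0,0,0,1]]'; python3 -m inch '[[0,0,0.02,0,0,0,1],[0,0,0.02,0,0,0,1],[0,0,0.02,0,0,0,1],[0,0,0.02,0,0,0,1],[0,0,0,0,0,0,1],[0,0,0,0,0,0,1],[0,0,0,0,0,0,1],[0,0,0,0,0,0,1]]'
```

```text
clock: 9.9
eef_pos: [0.5442, 0.1054, 0.0839]
tool_rot: [0.695, 0.719, -0.0, -0.0]
ft_force: [-0.2, 0.1, -1.6]
grip_width: 0.0276
clock: 10.7
eef_pos: [0.5442, 0.1054, 0.0821]
tool_rot: [0.695, 0.719, 0.0, -0.0]
ft_force: [-0.3, 1.3, -1.7]
grip_width: 0.0272
```

```bash
python3 -m inch '[[0,0,0.02,0,0,0,1],[0,0,0.02,0,0,0,1],[0,0,0.02,0,0,0,1],[0,0,0,0,0,0,1],[0,0,0,0,0,0,1],[0,0,0,0,0,0,1],[0,0,0,0,0,0,1],[0,0,0,0,0,0,1]]'
```

```text
clock: 11.5
eef_pos: [0.5443, 0.1053, 0.0807]
tool_rot: [0.695, 0.719, 0.0, 0.0]
ft_force: [-2.3, -0.0, 0.1]
grip_width: 0.0275
```

```bash
python3 -m inch '[[0,0,0.01,0,0,0,1],[0,0,0.01,0,0,0,1],[0,0,0,0,0,0,1],[0,0,0,0,0,0,1],[0,0,0,0,0,0,1],[0,0,0,0,0,0,1],[0,0,0,0,0,0,1],[0,0,0,0,0,0,1]]'; python3 -c "
from h import *
for i in range(3):
    o=bot.get_obs();print(o['eef_pos'],o['ft_force'],o['ft_torque'],o['tau'][1:3])"
```

```text
clock: 12.3
eef_pos: [0.5443, 0.1053, 0.0806]
tool_rot: [0.695, 0.719, 0.0, 0.0]
ft_force: [-2.5, -0.2, 4.9]
grip_width: 0.0275
[0.54428918 0.10532459 0.08061145] [-2.46398968 -0.21883257  4.90746316] [-0.44615627  0.54637028 -0.09302945] [-41.85127258  22.07435489]
[0.54428918 0.10532459 0.08061145] [-2.46398968 -0.21883257  4.90746316] [-0.44615627  0.54637028 -0.09302945] [-41.85127258  22.07435489]
[0.54428918 0.10532459 0.08061145] [-2.46398968 -0.21883257  4.90746316] [-0.44615627  0.54637028 -0.09302945] [-41.85127258  22.07435489]
```

```bash
cat > o.py <<'E'
from h import *
o=bot.get_obs();p=o['eef_pos'];print('tube y est',round(51.3-(105.3-p[1]*1000)/2,1),'Fz',round(o['ft_force'][2]+2,2),'F',np.round(o['ft_force'],1),'T',np.round(o['ft_torque'],2),'z',round(p[2]*1000,2))
E
python3 -m inch '[[-0.04,0,0,0,0,0,1],[-0.04,0,0,0,0,0,1],[-0.04,0,0,0,0,0,1],[-0.04,0,0,0,0,0,1],[-0.04,0,0,0,0,0,1],[-0.04,0,0,0,0,0,1],[-0.04,0,0,0,0,0,1],[-0.04,0,0,0,0,0,1]]'; python3 o.py
```

```text
clock: 13.1
eef_pos: [0.5446, 0.0974, 0.0806]
tool_rot: [0.695, 0.719, 0.0, 0.0]
ft_force: [-2.7, 0.6, 4.8]
grip_width: 0.0272
tube y est 47.3 Fz 6.84 F [-2.7  0.6  4.8] T [-0.34  0.53 -0.11] z 80.64
```

```bash
python3 -m inch '[[-0.07,0,0,0,0,0,1],[-0.07,0,0,0,0,0,1],[-0.07,0,0,0,0,0,1],[-0.07,0,0,0,0,0,1],[-0.07,0,0,0,0,0,1],[-0.07,0,0,0,0,0,1],[-0.07,0,0,0,0,0,1],[-0.07,0,0,0,0,0,1]]'; python3 o.py; python3 -c "
from h import *
snap('wrist','w3')"
```

```text
clock: 13.9
eef_pos: [0.5451, 0.0834, 0.0807]
tool_rot: [0.695, 0.719, 0.0, 0.0]
ft_force: [-2.1, -0.5, 5.8]
grip_width: 0.0273
tube y est 40.3 Fz 7.82 F [-2.1 -0.5  5.8] T [-0.34  0.53 -0.04] z 80.67
```

View pics/w3.png

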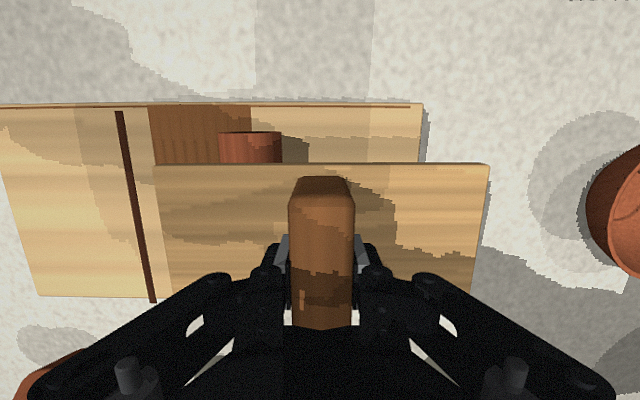

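```bash
python3 - <<'E'
from h import *
v=V('w3')
print(v.onz([(250,115),(150,115)],.018)) 
# tube end top: edges at row 150 
print(v.onz([(219,150),(282,150)],.045))
ys,xs=np.mgrid[128:162,222:280];uv=np.c_[xs.ravel(),ys.ravel()];X=v.dep(uv);ok=(X[:,2]>.035)
P=X[ok]
from scipy.optimize import least_squares
f=lambda q:np.hypot(P[:,1]-q[0],P[:,2]-q[1])-.02
s=least_squares(f,[.04,.038],loss='soft_l1',f_scale=.001);print(s.x,np.std(s.fun),P[:,0].min(),len(P))
E
```

```text
[[ 0.47395082  0.03164334  0.018     ]
 [ 0.47575202 -0.03918549  0.018     ]]
[[0.49592687 0.01801013 0.045     ]
 [0.49473351 0.05754312 0.045     ]]
[0.0361173  0.03685514] 0.013626322379952163 0.47629501268640534 1741
```

```bash
python3 -m inch '[[-0.03,0,-0.004,0,0,0,1],[-0.03,0,0,0,0,0,1],[-0.03,0,0,0,0,0,1],[-0.03,0,0,0,0,0,1],[-0.03,0,0,0,0,0,1],[-0.03,0,0,0,0,0,1],[-0.02,0,0,0,0,0,1],[0,0,0,0,0,0,1]]'; python3 o.py
```

```text
clock: 14.75
eef_pos: [0.5454, 0.0786, 0.0808]
tool_rot: [0.695, 0.719, 0.0, 0.0]
ft_force: [-2.0, 0.7, 5.8]
grip_width: 0.0271
tube y est 38.0 Fz 7.84 F [-2.   0.7  5.8] T [-0.21  0.59 -0.12] z 80.77
```

```bash
python3 -m inch '[[-0.02,0,-0.004,0,0,0,1],[-0.02,0,-0.004,0,0,0,1],[-0.02,0,0,0,0,0,1],[-0.02,0,0,0,0,0,1],[-0.02,0,0,0,0,0,1],[-0.02,0,0,0,0,0,1],[0,0,0,0,0,0,1],[0,0,0,0,0,0,1]]'; python3 o.py
```

```text
clock: 15.55
eef_pos: [0.5455, 0.0758, 0.0811]
tool_rot: [0.695, 0.719, 0.001, 0.0]
ft_force: [-2.7, 0.2, 6.5]
grip_width: 0.0274
tube y est 36.6 Fz 8.52 F [-2.7  0.2  6.5] T [-0.13  0.7  -0.13] z 81.1
```

```bash
python3 -m inch '[[-0.02,0,-0.008,0,0,0,1],[-0.02,0,-0.004,0,0,0,1],[-0.02,0,-0.004,0,0,0,1],[-0.02,0,-0.004,0,0,0,1],[-0.02,0,-0.004,0,0,0,1],[-0.02,0,0,0,0,0,1],[0,0,0,0,0,0,1],[0,0,0,0,0,0,1]]'; python3 o.py
```

```text
clock: 16.35
eef_pos: [0.5456, 0.0727, 0.0815]
tool_rot: [0.695, 0.719, 0.001, 0.0]
ft_force: [-2.7, 0.9, 5.3]
grip_width: 0.0272
tube y est 35.0 Fz 7.29 F [-2.7  0.9  5.3] T [-0.09  0.54 -0.17] z 81.45
```

```bash
python3 -m inch '[[-0.02,0,-0.004,0,0,0,1],[-0.02,0,-0.003,0,0,0,1],[-0.02,0,-0.003,0,0,0,1],[-0.02,0,-0.003,0,0,0,1],[-0.02,0,-0.003,0,0,0,1],[-0.02,0,-0.003,0,0,0,1],[-0.02,0,-0.002,0,0,0,1],[-0.02,0,-0.002,0,0,0,1]]'; python3 o.py
```

```text
clock: 17.15
eef_pos: [0.5457, 0.0686, 0.0819]
tool_rot: [0.695, 0.719, 0.0, 0.0]
ft_force: [-1.4, 1.0, 4.8]
grip_width: 0.0277
tube y est 33.0 Fz 6.85 F [-1.4  1.   4.8] T [-0.04  0.51 -0.13] z 81.87
```

```bash
python3 -m inch '[[-0.03,0,-0.004,0,0,0,1],[-0.03,0,-0.004,0,0,0,1],[-0.03,0,-0.003,0,0,0,1],[-0.03,0,-0.003,0,0,0,1],[-0.03,0,-0.003,0,0,0,1],[-0.02,0,-0.003,0,0,0,1],[-0.02,0,-0.002,0,0,0,1],[-0.02,0,-0.002,0,0,0,1]]'; python3 o.py
```

```text
clock: 17.95
eef_pos: [0.5459, 0.0632, 0.0824]
tool_rot: [0.695, 0.719, 0.0, 0.0]
ft_force: [-2.0, 1.4, 4.5]
grip_width: 0.0272
tube y est 30.3 Fz 6.51 F [-2.   1.4  4.5] T [-0.    0.43 -0.12] z 82.39
```

```bash
python3 -m inch '[[-0.03,0,-0.004,0,0,0,1],[-0.03,0,-0.004,0,0,0,1],[-0.03,0,-0.003,0,0,0,1],[-0.03,0,-0.003,0,0,0,1],[-0.03,0,-0.003,0,0,0,1],[-0.03,0,-0.003,0,0,0,1],[-0.03,0,-0.003,0,0,0,1],[-0.03,0,-0.002,0,0,0,1]]'; python3 o.py
```

```text
clock: 18.75
eef_pos: [0.5461, 0.0571, 0.0829]
tool_rot: [0.695, 0.719, 0.0, 0.0]
ft_force: [-0.7, 1.1, 5.5]
grip_width: 0.027
tube y est 27.2 Fz 7.52 F [-0.7  1.1  5.5] T [-0.03  0.33 -0.1 ] z 82.92
```

```bash
python3 -m inch '[[-0.03,0,-0.005,0,0,0,1],[-0.03,0,-0.004,0,0,0,1],[-0.03,0,-0.004,0,0,0,1],[-0.03,0,-0.003,0,0,0,1],[-0.03,0,-0.003,0,0,0,1],[-0.03,0,-0.003,0,0,0,1],[-0.03,0,-0.003,0,0,0,1],[-0.03,0,-0.002,0,0,0,1]]'; python3 o.py
```

```text
clock: 19.55
eef_pos: [0.5462, 0.0511, 0.0834]
tool_rot: [0.695, 0.719, 0.0, 0.0]
ft_force: [0.7, 1.4, 3.4]
grip_width: 0.0275
tube y est 24.2 Fz 5.41 F [0.7 1.4 3.4] T [ 0.03 -0.11  0.01] z 83.42
```

```bash
python3 -m inch '[[-0.03,0,-0.003,0,0,0,1],[-0.03,0,-0.003,0,0,0,1],[-0.03,0,-0.003,0,0,0,1],[-0.03,0,-0.003,0,0,0,1],[-0.03,0,-0.002,0,0,0,1],[-0.04,0,-0.002,0,0,0,1],[-0.04,0,-0.002,0,0,0,1],[-0.04,0,-0.002,0,0,0,1]]'; python3 o.py
```

```text
clock: 20.35
eef_pos: [0.5463, 0.0443, 0.0839]
tool_rot: [0.695, 0.719, 0.0, 0.0]
ft_force: [2.8, -0.3, 0.7]
grip_width: 0.027
tube y est 20.8 Fz 2.72 F [ 2.8 -0.3  0.7] T [ 0.05 -0.37  0.05] z 83.91
```

```bash
python3 -m inch '[[0,0,0.008,0,0,0,1],[0,0,0.006,0,0,0,1],[-0.04,0,0,0,0,0,1],[-0.04,0,-0.002,0,0,0,1],[-0.04,0,-0.003,0,0,0,1],[-0.04,0,-0.003,0,0,0,1],[-0.04,0,-0.002,0,0,0,1],[-0.03,0,-0.002,0,0,0,1]]'; python3 o.py
```

```text
clock: 21.15
eef_pos: [0.5465, 0.0385, 0.0842]
tool_rot: [0.695, 0.719, 0.0, 0.0]
ft_force: [-0.3, 0.9, 5.2]
grip_width: 0.0277
tube y est 17.9 Fz 7.23 F [-0.3  0.9  5.2] T [ 0.04 -0.06 -0.04] z 84.2
```

```bash
python3 -m inch '[[-0.03,0,-0.003,0,0,0,1],[-0.03,0,-0.003,0,0,0,1],[-0.03,0,-0.003,0,0,0,1],[-0.03,0,-0.003,0,0,0,1],[-0.03,0,-0.002,0,0,0,1],[-0.04,0,-0.002,0,0,0,1],[-0.04,0,-0.002,0,0,0,1],[-0.04,0,-0.001,0,0,0,1]]'; python3 o.py; python3 -c "
from h import *
snap('wrist','w4')"
```

```text
clock: 21.95
eef_pos: [0.5467, 0.0318, 0.0845]
tool_rot: [0.695, 0.719, 0.0, 0.0]
ft_force: [-0.2, 1.4, 5.7]
grip_width: 0.0271
tube y est 14.6 Fz 7.7 F [-0.2  1.4  5.7] T [ 0.01 -0.15 -0.11] z 84.53
```

View pics/w4.png

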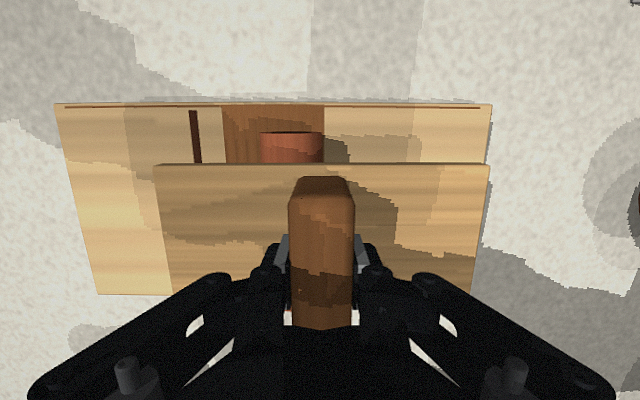

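```bash
python3 -m inch '[[-0.04,0,-0.004,0,0,0,1],[-0.04,0,-0.003,0,0,0,1],[-0.04,0,-0.003,0,0,0,1],[-0.04,0,-0.002,0,0,0,1],[-0.04,0,-0.002,0,0,0,1],[-0.04,0,-0.002,0,0,0,1],[-0.04,0,-0.002,0,0,0,1],[-0.04,0,-0.001,0,0,0,1]]'; python3 o.py
```

```text
clock: 22.8
eef_pos: [0.547, 0.0238, 0.0849]
tool_rot: [0.695, 0.719, 0.0, 0.0]
ft_force: [1.0, 0.4, 5.8]
grip_width: 0.0273
tube y est 10.6 Fz 7.84 F [1.  0.4 5.8] T [ 0.07 -0.18 -0.13] z 84.89
```

```bash
python3 -m inch '[[-0.04,0,-0.004,0,0,0,1],[-0.04,0,-0.003,0,0,0,1],[-0.04,0,-0.002,0,0,0,1],[-0.04,0,-0.002,0,0,0,1],[-0.04,0,-0.002,0,0,0,1],[-0.04,0,-0.001,0,0,0,1],[-0.04,0,-0.001,0,0,0,1],[-0.04,0,-0.001,0,0,0,1]]'; python3 o.py
```

```text
clock: 23.6
eef_pos: [0.5472, 0.0158, 0.0851]
tool_rot: [0.695, 0.719, -0.0, -0.0]
ft_force: [1.1, 0.5, 3.5]
grip_width: 0.0275
tube y est 6.6 Fz 5.51 F [1.1 0.5 3.5] T [-0.   -0.39 -0.09] z 85.12
```

```bash
python3 -m inch '[[-0.04,0,-0.001,0,0,0,1],[-0.04,0,-0.001,0,0,0,1],[-0.04,0,-0.001,0,0,0,1],[-0.04,0,-0.001,0,0,0,1],[-0.04,0,-0.001,0,0,0,1],[-0.04,0,0,0,0,0,1],[-0.04,0,0,0,0,0,1],[-0.04,0,0,0,0,0,1]]'; python3 o.py
```

```text
clock: 24.4
eef_pos: [0.5473, 0.0078, 0.0852]
tool_rot: [0.695, 0.719, -0.0, -0.0]
ft_force: [0.9, 0.1, 1.4]
grip_width: 0.0271
tube y est 2.6 Fz 3.4 F [0.9 0.1 1.4] T [ 0.02 -0.38  0.  ] z 85.24
```

```bash
python3 -m inch '[[-0.03,0,0.004,0,0,0,1],[-0.04,0,0.004,0,0,0,1],[-0.04,0,0.002,0,0,0,1],[-0.04,0,0.001,0,0,0,1],[-0.04,0,0.001,0,0,0,1],[-0.04,0,0.001,0,0,0,1],[-0.04,0,0,0,0,0,1],[-0.04,0,0,0,0,0,1]]'; python3 o.py
```

```text
clock: 25.2
eef_pos: [0.5476, 0.0001, 0.0853]
tool_rot: [0.695, 0.719, -0.0, -0.0]
ft_force: [-1.4, -0.4, 5.7]
grip_width: 0.0273
tube y est -1.3 Fz 7.73 F [-1.4 -0.4  5.7] T [-0.    0.08 -0.14] z 85.26
```

```bash
python3 -m inch '[[-0.04,0,-0.001,0,0,0,1],[-0.04,0,0,0,0,0,1],[-0.04,0,0,0,0,0,1],[-0.04,0,0,0,0,0,1],[-0.04,0,0,0,0,0,1],[-0.04,0,0,0,0,0,1],[-0.04,0,0,0,0,0,1],[-0.04,0,0,0,0,0,1]]'; python3 o.py
```

```text
clock: 26.0
eef_pos: [0.5478, -0.0079, 0.0852]
tool_rot: [0.695, 0.719, -0.0, -0.0]
ft_force: [-0.7, -0.7, 3.9]
grip_width: 0.0273
tube y est -5.3 Fz 5.92 F [-0.7 -0.7  3.9] T [ 0.02  0.1  -0.07] z 85.18
```

```bash
python3 -m inch '[[-0.04,0,0.001,0,0,0,1],[-0.04,0,0.001,0,0,0,1],[-0.04,0,0.001,0,0,0,1],[-0.04,0,0.001,0,0,0,1],[-0.04,0,0.001,0,0,0,1],[-0.04,0,0.001,0,0,0,1],[-0.04,0,0.001,0,0,0,1],[-0.04,0,0.001,0,0,0,1]]'; python3 o.py
```

```text
clock: 26.8
eef_pos: [0.548, -0.016, 0.085]
tool_rot: [0.695, 0.719, -0.0, -0.0]
ft_force: [-1.2, 0.1, 5.8]
grip_width: 0.0273
tube y est -9.3 Fz 7.81 F [-1.2  0.1  5.8] T [ 0.01  0.18 -0.11] z 85.04
```

```bash
python3 -m inch '[[-0.04,0,0,0,0,0,1],[-0.04,0,0,0,0,0,1],[-0.04,0,0.001,0,0,0,1],[-0.04,0,0.001,0,0,0,1],[-0.04,0,0.001,0,0,0,1],[-0.04,0,0.001,0,0,0,1],[-0.04,0,0.001,0,0,0,1],[-0.04,0,0.001,0,0,0,1]]'; python3 o.py
```

```text
clock: 27.6
eef_pos: [0.5482, -0.024, 0.0848]
tool_rot: [0.695, 0.719, -0.0, -0.0]
ft_force: [-0.8, 0.1, 4.7]
grip_width: 0.0274
tube y est -13.3 Fz 6.66 F [-0.8  0.1  4.7] T [-0.01  0.18 -0.06] z 84.81
```

```bash
python3 -m inch '[[-0.04,0,0.001,0,0,0,1],[-0.04,0,0.001,0,0,0,1],[-0.04,0,0.002,0,0,0,1],[-0.04,0,0.002,0,0,0,1],[-0.04,0,0.002,0,0,0,1],[-0.04,0,0.002,0,0,0,1],[-0.04,0,0.002,0,0,0,1],[-0.04,0,0.002,0,0,0,1]]'; python3 o.py
```

```text
clock: 28.4
eef_pos: [0.5484, -0.032, 0.0845]
tool_rot: [0.695, 0.719, -0.0, -0.0]
ft_force: [-1.2, -0.5, 4.7]
grip_width: 0.0276
tube y est -17.3 Fz 6.68 F [-1.2 -0.5  4.7] T [ 0.01  0.2  -0.05] z 84.47
```

```bash
python3 -m inch '[[-0.04,0,0.002,0,0,0,1],[-0.04,0,0.002,0,0,0,1],[-0.04,0,0.002,0,0,0,1],[-0.04,0,0.002,0,0,0,1],[-0.03,0,0.002,0,0,0,1],[-0.03,0,0.002,0,0,0,1],[-0.03,0,0.002,0,0,0,1],[-0.03,0,0.002,0,0,0,1]]'; python3 o.py
```

```text
clock: 29.2
eef_pos: [0.5486, -0.039, 0.0841]
tool_rot: [0.695, 0.719, -0.0, -0.0]
ft_force: [-1.5, -0.7, 4.5]
grip_width: 0.0275
tube y est -20.9 Fz 6.52 F [-1.5 -0.7  4.5] T [ 0.06  0.25 -0.1 ] z 84.07
```

```bash
python3 -m inch '[[-0.04,0,0.002,0,0,0,1],[-0.04,0,0.002,0,0,0,1],[-0.04,0,0.002,0,0,0,1],[-0.04,0,0.002,0,0,0,1],[-0.03,0,0.003,0,0,0,1],[-0.03,0,0.003,0,0,0,1],[-0.03,0,0.003,0,0,0,1],[-0.03,0,0.003,0,0,0,1]]'; python3 o.py; python3 -c "
from h import *
snap('wrist','w5')"
```

```text
clock: 30.0
eef_pos: [0.5487, -0.046, 0.0836]
tool_rot: [0.695, 0.719, -0.0, -0.0]
ft_force: [-1.9, 0.3, 5.3]
grip_width: 0.0273
tube y est -24.4 Fz 7.29 F [-1.9  0.3  5.3] T [ 0.03  0.34 -0.15] z 83.59
```

View pics/w5.png

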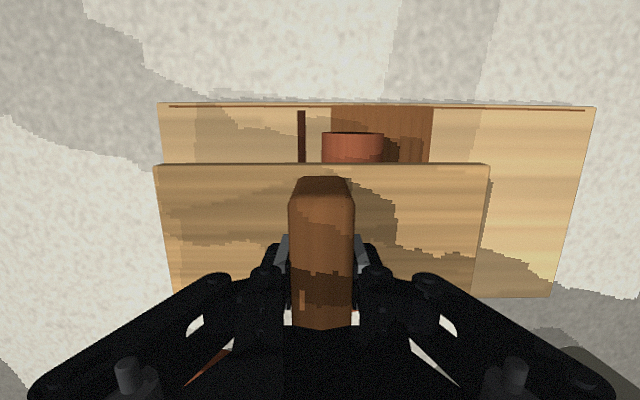

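The wrist view shows the tube end at x 322–384, with its centre at about 353, and the mark at x≈301. I'll check that against the odometry.

```bash
python3 - <<'E'
from h import *
v=V('w5')
print(v.onz([(322,148),(384,148)],.048), v.onz([(298,135),(305.5,135)],.018))
E
python3 -m inch '[[-0.03,0,0.002,0,0,0,1],[-0.03,0,0.002,0,0,0,1],[-0.03,0,0.003,0,0,0,1],[-0.03,0,0.003,0,0,0,1],[-0.03,0,0.003,0,0,0,1],[-0.03,0,0.003,0,0,0,1],[-0.03,0,0.003,0,0,0,1],[-0.03,0,0.003,0,0,0,1]]'; python3 o.py
```

```text
[[ 0.49629431 -0.04687389  0.048     ]
 [ 0.49498682 -0.00816507  0.048     ]] [[ 0.49031283 -0.06424226  0.018     ]
 [ 0.49014145 -0.05883897  0.018     ]]
clock: 30.85
eef_pos: [0.5489, -0.052, 0.0831]
tool_rot: [0.695, 0.719, -0.0, -0.0]
ft_force: [-1.7, -0.9, 7.3]
grip_width: 0.0275
tube y est -27.4 Fz 9.33 F [-1.7 -0.9  7.3] T [ 0.02  0.42 -0.04] z 83.15
```

```bash
python3 -m inch '[[-0.03,0,0,0,0,0,1],[-0.03,0,0,0,0,0,1],[-0.03,0,0.002,0,0,0,1],[-0.03,0,0.002,0,0,0,1],[-0.03,0,0.002,0,0,0,1],[-0.03,0,0.002,0,0,0,1],[-0.03,0,0.002,0,0,0,1],[-0.03,0,0.002,0,0,0,1]]'; python3 o.py
```

```text
clock: 31.65
eef_pos: [0.549, -0.058, 0.0827]
tool_rot: [0.695, 0.719, -0.0, -0.0]
ft_force: [-2.2, -0.5, 5.6]
grip_width: 0.0273
tube y est -30.4 Fz 7.64 F [-2.2 -0.5  5.6] T [ 0.05  0.35 -0.06] z 82.67
```

```bash
python3 -m inch '[[-0.03,0,0.001,0,0,0,1],[-0.03,0,0.003,0,0,0,1],[-0.03,0,0.003,0,0,0,1],[-0.03,0,0.003,0,0,0,1],[-0.03,0,0.003,0,0,0,1],[-0.03,0,0.003,0,0,0,1],[-0.03,0,0.003,0,0,0,1],[-0.03,0,0.002,0,0,0,1]]'; python3 o.py
```

```text
clock: 32.45
eef_pos: [0.5491, -0.064, 0.0821]
tool_rot: [0.695, 0.719, -0.0, -0.0]
ft_force: [-1.0, 0.4, 5.5]
grip_width: 0.0273
tube y est -33.4 Fz 7.48 F [-1.   0.4  5.5] T [-0.03  0.41 -0.03] z 82.13
```

```bash
python3 -m inch '[[-0.03,0,0.002,0,0,0,1],[-0.03,0,0.003,0,0,0,1],[-0.03,0,0.003,0,0,0,1],[-0.03,0,0.003,0,0,0,1],[-0.02,0,0.003,0,0,0,1],[-0.02,0,0.003,0,0,0,1],[-0.02,0,0.002,0,0,0,1],[-0.02,0,0.002,0,0,0,1]]'; python3 o.py
```

```text
clock: 33.25
eef_pos: [0.5492, -0.069, 0.0816]
tool_rot: [0.695, 0.719, -0.001, -0.0]
ft_force: [-1.5, -1.0, 5.7]
grip_width: 0.0272
tube y est -35.9 Fz 7.74 F [-1.5 -1.   5.7] T [ 0.05  0.47 -0.01] z 81.6
```

```bash
python3 -m inch '[[-0.02,0,0.001,0,0,0,1],[-0.02,0,0.002,0,0,0,1],[-0.02,0,0.002,0,0,0,1],[-0.02,0,0.002,0,0,0,1],[-0.02,0,0.002,0,0,0,1],[-0.02,0,0.002,0,0,0,1],[-0.02,0,0.002,0,0,0,1],[-0.02,0,0.002,0,0,0,1]]'; python3 o.py
```

```text
clock: 34.05
eef_pos: [0.5493, -0.073, 0.0812]
tool_rot: [0.695, 0.719, -0.001, -0.0]
ft_force: [-1.6, -0.5, 6.6]
grip_width: 0.0271
tube y est -37.9 Fz 8.57 F [-1.6 -0.5  6.6] T [-0.01  0.46 -0.  ] z 81.17
```

```bash
python3 -m inch '[[-0.02,0,0,0,0,0,1],[-0.02,0,0,0,0,0,1],[-0.02,0,0,0,0,0,1],[-0.02,0,0.001,0,0,0,1],[-0.02,0,0.001,0,0,0,1],[-0.02,0,0.002,0,0,0,1],[-0.02,0,0.002,0,0,0,1],[-0.02,0,0.001,0,0,0,1]]'; python3 o.py
```

```text
clock: 34.85
eef_pos: [0.5494, -0.0766, 0.0808]
tool_rot: [0.695, 0.719, -0.0, -0.001]
ft_force: [-2.8, -0.4, 5.0]
grip_width: 0.027
tube y est -39.6 Fz 6.97 F [-2.8 -0.4  5. ] T [0.25 0.54 0.07] z 80.79
```

```bash
python3 -m inch '[[-0.02,0,0.001,0,0,0,1],[-0.02,0,0.001,0,0,0,1],[-0.02,0,0.001,0,0,0,1],[-0.02,0,0,0,0,0,1],[-0.02,0,0,0,0,0,1],[-0.02,0,0,0,0,0,1],[-0.03,0,0,0,0,0,1],[-0.03,0,0,0,0,0,1]]'; python3 o.py
```

```text
clock: 35.65
eef_pos: [0.5495, -0.0809, 0.0807]
tool_rot: [0.695, 0.719, -0.0, -0.001]
ft_force: [-3.0, -0.7, 5.5]
grip_width: 0.0274
tube y est -41.8 Fz 7.45 F [-3.  -0.7  5.5] T [0.32 0.54 0.1 ] z 80.71
```

Now on the flat, I'll roll 14 mm of plate and then look.

```bash
python3 -m inch '[[-0.06,0,0,0,0,0,1],[-0.07,0,0,0,0,0,1],[-0.07,0,0,0,0,0,1],[-0.07,0,0,0,0,0,1],[-0.07,0,0,0,0,0,1],[-0.07,0,0,0,0,0,1],[-0.07,0,0,0,0,0,1],[-0.06,0,0,0,0,0,1]]'; python3 o.py;  python3 -c "
from h import *
snap('wrist','w6')
cv2.imwrite('pics/w6c.png',cv2.resize(V('w6').p[95:170,270:430],None,fx=5,fy=5,interpolation=cv2.INTER_CUBIC))"
```

```text
clock: 36.45
eef_pos: [0.5498, -0.0944, 0.0807]
tool_rot: [0.695, 0.719, -0.0, -0.001]
ft_force: [-3.3, 0.7, 6.7]
grip_width: 0.0273
tube y est -48.6 Fz 8.67 F [-3.3  0.7  6.7] T [0.32 0.62 0.15] z 80.71
```

View pics/w6c.png

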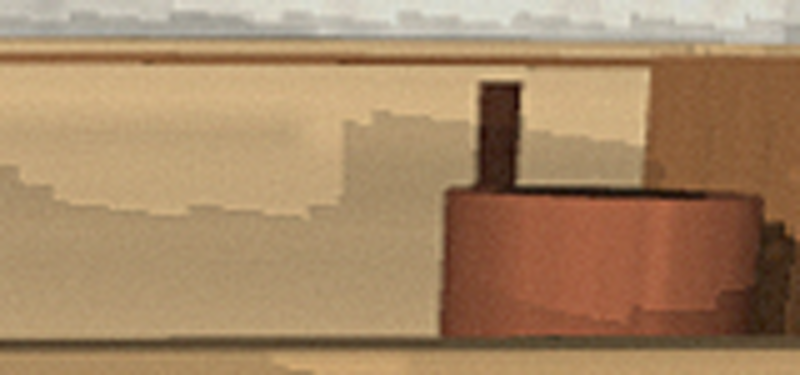

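```bash
cat > tub.py <<'E'
from h import *
def tube(f,l,r,row,h=.038,th=1.9):
    v=V(f); a=np.radians(th); ax=np.array([np.cos(a),np.sin(a),0]); e=np.array([-np.sin(a),np.cos(a),0]); o=-v.R.T@v.t
    R=v.rays([(l,row),(r,row)])@v.R
    A=[np.arctan2(q@e,-q[2]) for q in R]; m=np.mean(A); half=(A[1]-A[0])/2
    y=o@e+np.tan(m)*(o[2]-h); dist=(o[2]-h)/np.cos(m)
    print('half',np.degrees(half),'exp',np.degrees(np.arcsin(.02/dist)),'v=',y*1000)
    return y
def markv(f,l,r,row,th=1.9):
    v=V(f);a=np.radians(th); e=np.array([-np.sin(a),np.cos(a),0])
    p=v.onz([(l,row),(r,row)],.018);print('mark v',p@e*1000,(p@e).mean()*1000)
E
python3 - <<'E'
from tub import *
tube('w6',358.2,423.2,150); markv('w6',366,374,116);markv('w6',365.3,373.3,129)
tube('w5',322,384,150,.041)
E
```

```text
half 6.20083084805639 exp 6.0426790356342 v= -67.38294126491643
mark v [-80.74418868 -75.13153822] -77.93786345243225
mark v [-80.88137821 -75.20543595] -78.04340707903364
half 6.166038914006713 exp 6.190620957095228 v= -43.348624164358846
```

```bash
python3 -m inch '[[-0.09,0,-0.004,0,0,0,1],[-0.09,0,-0.002,0,0,0,1],[-0.09,0,0,0,0,0,1],[-0.09,0,0,0,0,0,1],[-0.09,0,0,0,0,0,1],[-0.09,0,0,0,0,0,1],[-0.09,0,0,0,0,0,1],[-0.05,0,0,0,0,0,1]]'; python3 o.py;  python3 -c "
from h import *
snap('wrist','w7');snap('top','t7')
cv2.imwrite('pics/w7c.png',cv2.resize(V('w7').p[95:170,310:470],None,fx=5,fy=5,interpolation=cv2.INTER_CUBIC))
cv2.imwrite('pics/t7c.png',cv2.resize(V('t7').p[130:210,250:450],None,fx=4,fy=4,interpolation=cv2.INTER_CUBIC))"
```

```text
clock: 37.3
eef_pos: [0.5502, -0.1115, 0.0807]
tool_rot: [0.695, 0.719, -0.0, -0.001]
ft_force: [-3.8, 0.5, 6.4]
grip_width: 0.0272
tube y est -57.1 Fz 8.36 F [-3.8  0.5  6.4] T [0.43 0.66 0.19] z 80.73
```

View pics/w7c.png

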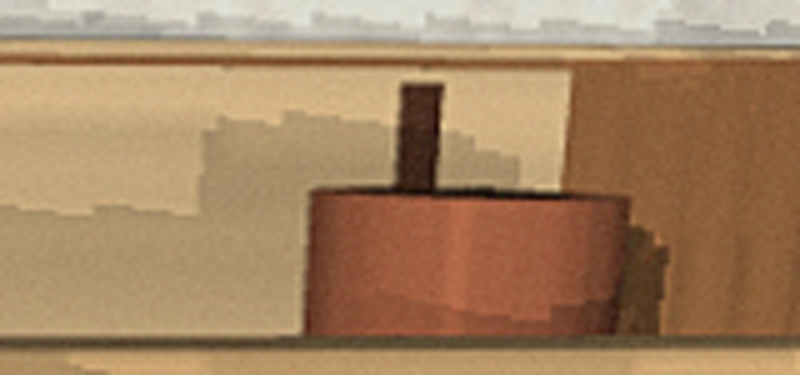

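View pics/t7c.png

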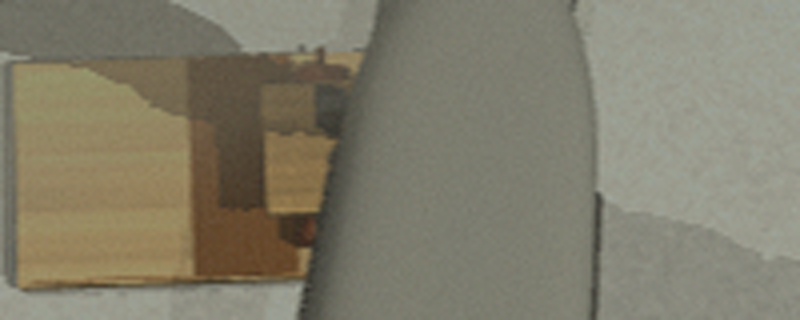

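```bash
python3 - <<'E'
from tub import *
tube('w7',371.6,435.8,137); tube('w7',371,434,152);markv('w7',390.2,398.4,116);markv('w7',389.5,397.5,129)
for r in (135,140,145,150,155):
    g=V('w7').p[r,340:470].astype(int); rb=g[:,2]-g[:,0]; h=cv2.cvtColor(V('w7').p[r:r+1,340:470],cv2.COLOR_BGR2HSV)[0]
    k=np.where((h[:,0]<12)&(h[:,1]>100))[0]+340; print(r,k.min(),k.max())
E
```

```text
half 5.940938781051914 exp 5.978203600089623 v= -76.60887949437581
half 5.909355202881123 exp 5.978688247877071 v= -76.66487564184479
mark v [-80.80845277 -75.03427943] -77.9213661026527
mark v [-80.75528537 -75.05864961] -77.90696748704028
135 372 435
140 372 435
145 372 435
150 371 434
155 371 439
```

```bash
python3 -m inch '[[-0.02,0,-0.004,0,0,0,1],[-0.03,0,-0.002,0,0,0,1],[-0.03,0,-0.002,0,0,0,1],[-0.02,0,0,0,0,0,1],[-0.01,0,0,0,0,0,1],[0,0,0,0,0,0,1],[0,0,0,0,0,0,1],[0,0,0,0,0,0,1]]'; python3 o.py;  python3 - <<'E'
from tub import *
snap('wrist','w8')
E
python3 - <<'E'
from tub import *
v=V('w8')
cv2.imwrite('pics/w8c.png',cv2.resize(v.p[95:170,310:470],None,fx=5,fy=5,interpolation=cv2.INTER_CUBIC))
for r in (135,140,145,150):
    h=cv2.cvtColor(v.p[r:r+1,340:470],cv2.COLOR_BGR2HSV)[0]
    k=np.where((h[:,0]<12)&(h[:,1]>100))[0]+340; print(r,k.min(),k.max()); tube('w8',k.min()-.3,k.max()+.5,r)
for r in (115,120,125,130):
    g=v.p[r,370:430,2].astype(float); i=np.where(g<80)[0]+370; print(r,i.min(),i.max()); markv('w8',i.min()-.5,i.max()+.5,r)
E
```

```text
clock: 38.2
eef_pos: [0.5517, -0.1145, 0.0809]
tool_rot: [0.695, 0.719, -0.0, 0.0]
ft_force: [-0.5, -0.2, -2.7]
grip_width: 0.0271
tube y est -58.6 Fz -0.65 F [-0.5 -0.2 -2.7] T [ 0.04 -0.05  0.01] z 80.92
135 375 437
half 5.780550405663836 exp 5.966215420445781 v= -78.2942210072802
140 374 437
half 5.899381823605125 exp 5.967110481154041 v= -78.39597283812782
145 374 437
half 5.92186603587244 exp 5.965003320433265 v= -78.15665736586743
150 374 436
half 5.856933169361836 exp 5.965573916614469 v= -78.22138265259149
115 395 402
mark v [-81.00938157 -75.37978954] -78.19458555662729
120 395 401
mark v [-80.78697395 -75.84002526] -78.31349960489752
125 394 401
mark v [-81.27102532 -75.59297484] -78.43200008154366
130 385 409
mark v [-87.45323628 -69.63118893] -78.54221260341326
```

View pics/w8c.png

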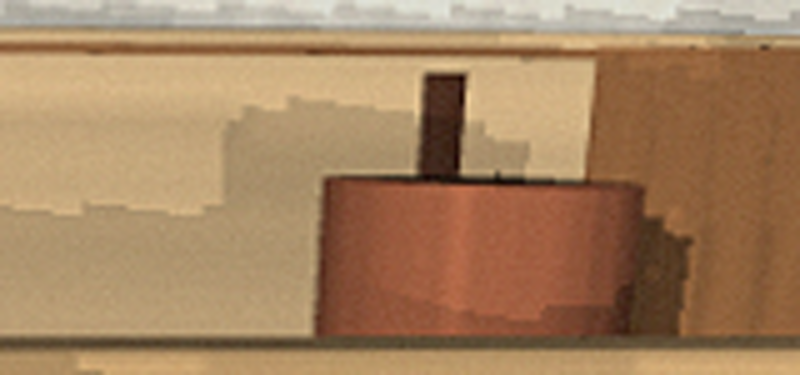

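The tube is centred on the mark (v −78.2 mm against −78.3 mm) and the float has already come free. Next I'll lift straight up.

```bash
python3 -m inch '[[0,0,-0.04,0,0,0,1],[0,0,-0.06,0,0,0,1],[0,0,-0.1,0,0,0,1],[0,0,-0.3,0,0,0,1],[0,0,-0.6,0,0,0,1],[0,0,-0.7,0,0,0,1],[0,0,-0.7,0,0,0,1],[0,0,-0.3,0,0,0,1]]'; python3 - <<'E'
from h import *
snap('wrist','w9')
E
```

```text
clock: 39.05
eef_pos: [0.5528, -0.1148, 0.1539]
tool_rot: [0.695, 0.719, 0.001, 0.002]
ft_force: [0.1, -0.1, -3.1]
grip_width: 0.0274
```

View pics/w9.png

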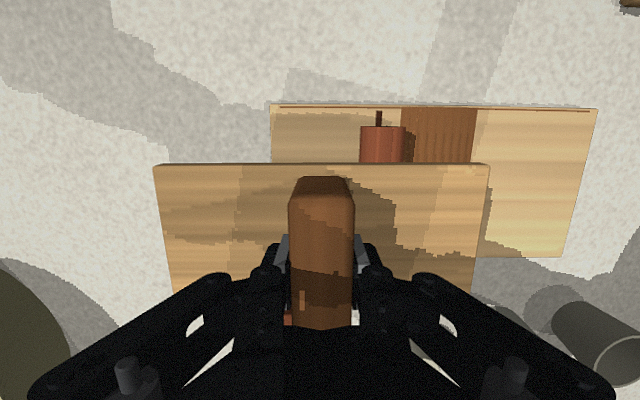

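```bash
python3 -m inch '[[-1,-0.2,0,0,0,0,1],[-1,-0.2,0,0,0,0,1],[-1,-0.2,0,0,0,0,1],[-1,-0.2,0,0,0,0,1],[-1,-0.2,0,0,0,0,1],[-1,-0.2,0,0,0,0,1],[-1,-0.2,0,0,0,0,1],[-1,-0.2,0,0,0,0,1]]';python3 -m inch '[[-0.2,0,0.5,0,0,0,1],[0,0,0.9,0,0,0,1],[0,0,0.9,0,0,0,1],[0,0,0.9,0,0,0,1],[0,0,0.7,0,0,0,1],[0,0,0.4,0,0,0,1],[0,0,0.2,0,0,0,1],[0,0,0.1,0,0,0,1]]';python3 o.py
```

```text
clock: 39.9
eef_pos: [0.5175, -0.3165, 0.1505]
tool_rot: [0.695, 0.719, -0.0, -0.001]
ft_force: [-0.3, 0.1, -2.4]
grip_width: 0.0277
clock: 40.7
eef_pos: [0.5183, -0.3204, 0.0358]
tool_rot: [0.695, 0.719, -0.0, -0.0]
ft_force: [-0.2, 0.3, -2.1]
grip_width: 0.0273
tube y est -161.5 Fz -0.14 F [-0.2  0.3 -2.1] T [ 0.02 -0.01 -0.01] z 35.83
```

```bash
python3 -m inch '[[0,0,0.12,0,0,0,1],[0,0,0.1,0,0,0,1],[0,0,0.1,0,0,0,1],[0,0,0.06,0,0,0,1],[0,0,0.04,0,0,0,1],[0,0,0.03,0,0,0,1],[0,0,0,0,0,0,1],[0,0,0,0,0,0,1]]';python3 o.py;python3 -m inch '[[0,0,0.02,0,0,0,1],[0,0,0.02,0,0,0,1],[0,0,0.01,0,0,0,1],[0,0,0,0,0,0,1],[0,0,0,0,0,0,1],[0,0,0,0,0,0,1],[0,0,0,0,0,0,1],[0,0,0,0,0,0,1]]';python3 o.py
```

```text
clock: 41.5
eef_pos: [0.5183, -0.3207, 0.0251]
tool_rot: [0.695, 0.719, 0.0, 0.0]
ft_force: [0.1, -1.0, -1.7]
grip_width: 0.0271
tube y est -161.7 Fz 0.27 F [ 0.1 -1.  -1.7] T [0.03 0.   0.03] z 25.06
clock: 42.3
eef_pos: [0.5183, -0.3207, 0.0238]
tool_rot: [0.695, 0.719, 0.0, 0.0]
ft_force: [0.7, -0.1, -2.2]
grip_width: 0.0276
tube y est -161.7 Fz -0.23 F [ 0.7 -0.1 -2.2] T [ 0.04  0.03 -0.  ] z 23.8
```

```bash
python3 -m inch '[[0,0,0.02,0,0,0,1],[0,0,0.01,0,0,0,1],[0,0,0.01,0,0,0,1],[0,0,0,0,0,0,1],[0,0,0,0,0,0,1],[0,0,0,0,0,0,1],[0,0,0,0,0,0,1],[0,0,0,0,0,0,1]]';python3 o.py
```

```text
clock: 43.1
eef_pos: [0.5183, -0.3208, 0.0229]
tool_rot: [0.695, 0.719, 0.0, 0.0]
ft_force: [-1.0, -0.1, -0.1]
grip_width: 0.0274
tube y est -161.7 Fz 1.95 F [-1.  -0.1 -0.1] T [0.19 0.08 0.07] z 22.93
```

On the bench with about 2 N of contact. Next I'll press slightly, open the gripper and rise straight up.

```bash
python3 -m inch '[[0,0,0.005,0,0,0,1],[0,0,0,0,0,0,0.3],[0,0,0,0,0,0,-0.2],[0,0,0,0,0,0,-1],[0,0,0,0,0,0,-1],[0,0,0,0,0,0,-1],[0,0,0,0,0,0,-1],[0,0,0,0,0,0,-1]]';python3 -m inch '[[0,0,0,0,0,0,-1],[0,0,-0.2,0,0,0,-1],[0,0,-0.6,0,0,0,-1],[0,0,-1,0,0,0,-1],[0,0,-1,0,0,0,-1],[0,0,-1,0,0,0,-1],[0,0,-1,0,0,0,-1],[0,0,-1,0,0,0,-1]]'; python3 -m inch '[[0.5,-1,-0.5,0,0,0,-1],[0,-1,-0.5,0,0,0,-1],[0,-1,0,0,0,0,-1],[0,-1,0,0,0,0,-1],[0,-1,0,0,0,0,-1],[0,-1,0,0,0,0,-1],[0,-0.5,0,0,0,0,-1],[0,0,0,0,0,0,-1]]';python3 -c "
from h import *
snap('top','t9');snap('side','s9')"
```

```text
clock: 43.9
eef_pos: [0.5183, -0.3207, 0.0226]
tool_rot: [0.695, 0.719, 0.0, 0.0]
ft_force: [-0.4, 0.0, -0.1]
grip_width: 0.0855
clock: 44.7
eef_pos: [0.5182, -0.3207, 0.1692]
tool_rot: [0.695, 0.719, 0.0, 0.0]
ft_force: [0.3, 0.4, -0.2]
grip_width: 0.0855
clock: 45.5
eef_pos: [0.3544, -0.3137, 0.1932]
tool_rot: [0.696, 0.718, 0.0, 0.0]
ft_force: [-0.2, -0.4, 0.4]
grip_width: 0.0851
```

View pics/t9.png

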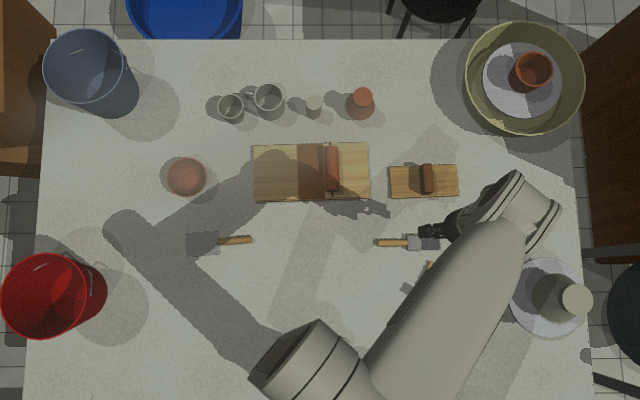

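View pics/s9.png

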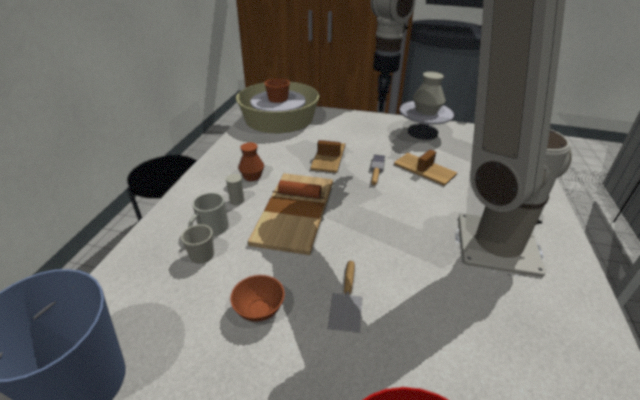

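```bash
python3 - <<'E'
from h import *
v=V('t9');h=cv2.cvtColor(v.p,cv2.COLOR_BGR2HSV)
ys,xs=np.mgrid[135:210,315:350];uv=np.c_[xs.ravel(),ys.ravel()];X=v.dep(uv)
ok=(X[:,2]>.035)&(X[:,2]<.07);P=X[ok];r=cv2.minAreaRect(np.float32(P[:,:2]*1000));print('tube',r,len(P))
ys,xs=np.mgrid[135:220,380:480];uv=np.c_[xs.ravel(),ys.ravel()];X=v.dep(uv);H=h[uv[:,1],uv[:,0]]
ok=(X[:,2]>.006)&(X[:,2]<.019)&(H[:,1]>60);print('plate',cv2.minAreaRect(np.float32(X[ok,:2]*1000)),np.median(X[ok,2]))
A=np.c_[X[ok,:2]-[.52,-.32],np.ones(ok.sum())];print(np.linalg.lstsq(A,X[ok,2],rcond=None)[0])
E
```

```text
tube ((549.0302734375, -58.05894470214844), (121.10515594482422, 40.01997756958008), 1.3367886543273926) 645
plate ((519.107177734375, -318.35845947265625), (90.61763763427734, 191.82518005371094), 2.177686929702759) 0.0123827319924122
[-0.00329658  0.00116074  0.0123465 ]
```

```bash
python3 - <<'E'
from h import *
v=V('top0');g=cv2.cvtColor(v.p,cv2.COLOR_BGR2GRAY).astype(float)
pts=[]
for y in range(148,194):
    c=g[y,326:338];w=np.clip(np.median(c)-12-c,0,None)
    if w.sum()>0:pts.append((326+(w*np.arange(12)).sum()/w.sum(),y))
P=v.onz(pts,.018);f=np.polyfit(P[:,0],P[:,1],1);print('mark top',f,np.polyval(f,.549),len(pts))
v=V('t9');h=cv2.cvtColor(v.p,cv2.COLOR_BGR2HSV)
img=v.p[135:205,300:370];cv2.imwrite('pics/t9c.png',cv2.resize(img,None,fx=8,fy=8,interpolation=cv2.INTER_CUBIC))
o=-v.R.T@v.t
for y in (150,160,170,180):
    m=v.p[y,320:345].astype(int);r=np.where((h[y,320:345,0]<12)&(h[y,320:345,1]>100))[0]+320
    q=v.rays([(r.min()-.5,y),(r.max()+.5,y)])@v.R
    A=np.arctan2(q[:,1],-q[:,2]);print(y,r.min(),r.max(),o[1]+np.tan(A.mean())*(o[2]-.038), np.degrees(abs(A[1]-A[0])/2),np.degrees(.02/1.29),v.onz([(331,y)],.038)[0,0])
E
```

```text
mark top [ 0.02893327 -0.07500465] -0.05912028928034411 46
150 332 336 -0.06748755341436935 0.3049635764648288 0.8883066591175554 0.6018927084827712
160 329 337 -0.06431037487514568 0.5472882353169017 0.8883066591175554 0.5735698706439896
170 327 337 -0.0611545022822089 0.6668960261469917 0.8883066591175554 0.545426842849178
180 328 338 -0.06349429930228995 0.6646587166842514 0.8883066591175554 0.5174628953241278
```

View pics/t9c.png

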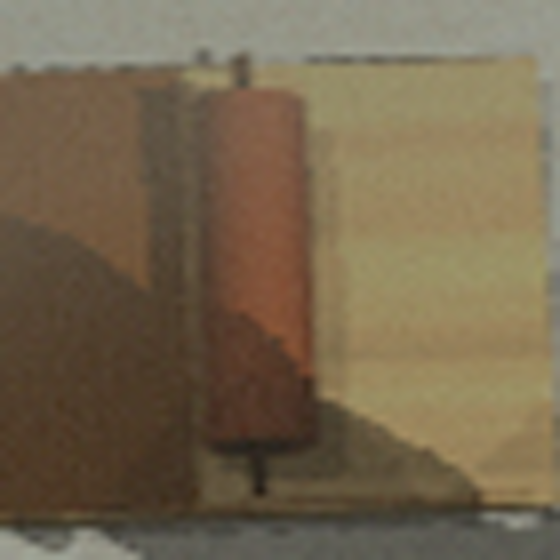

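```bash
python3 -c "
from h import *
print(bot.get_obs()['clock'],bot.get_obs()['ft_force']);print(bot.job_done())"
```

```text
45.6 [-0.70961419 -0.4084562  -1.07999457]
the job is handed in; nothing more can be done
None
```

The tube is on the dark line, the float lies flat on the bench clear of the board, and the job was handed in at 45.6 s.

I took the far float by its handle and lowered it slowly onto the tube. I then rolled the tube over the sill, correcting the height from the force reading after each short move. After that I lifted the float straight off and laid it down near where it had been.

**Tube position:** In the wrist view with the tube at its final position, it was within about 0.2 mm of the line. The last top views scattered by about ±1 mm on either side of the line, and the tube was turned about 0.4° to 1° from it. I did not correct that.

**Press force:** At the readings between moves it was mostly 5 to 9 N, with a high of 9.3 N. It dipped to about 2.7 N once on the way up the sill. I eased off slightly too much at the very end, so the float came free just before the lift, and the tube stayed where it was.

**Float:** Its centre is at about (0.519, −0.318) m. Its plate top measured about 12 mm above the bench, so it is flat, and it is about 60 mm clear of the board.

**Other objects:** In the final views they look to be where they were at the start, but I compared them by eye only. The arm hid most of the near look-alike float in the top view, so for that one I relied on the side view.

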